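# Put two glued booklets under boards and weights

## Task

Press the two freshly glued booklets where they lie: lay the long pressing board centred and in line on the long booklet and the square board squarely on the square booklet, then set the steel bar weight in the middle of the long board, lengthways, and the round knobbed weight in the middle of the square board. Set the parts down rather than dropping them, do not shift the booklets, and leave the other things on the bench where they are.

Things in the scene. Friction and masses are not known exactly. Their poses are not given: they have to be found in the camera images.
- booklet_long: Long booklet lying flat: block of cream, pink and yellow paper, 160 (x) x 74 (y) x 16 mm thick, dark grey cloth strip, 14 mm wide, along one long edge, 200 g, loose. It stays where it lies. Its yaw is within 0.35 of pi/2 (long side roughly along world y). Origin: centre of the underside; z up. x along the length.
- booklet_square: Square booklet lying flat: paper block, 80 x 80 x 16 mm thick, dark grey cloth strip, 14 mm wide, along one edge, 110 g, loose. It stays where it lies. Origin: centre of the underside; z up. x and y along its sides.
- board_long: Long pressing board, plain brown wood, 146 (x) x 58 (y) x 20 mm thick, about 140 g, lying flat on the bench. Origin: centre of the underside; z up. x along the length; grip it across the 58 mm width.
- board_square: Square pressing board, plain brown wood, 60 x 60 x 20 mm thick, about 70 g, lying flat on the bench. Origin: centre of the underside; z up. x and y along its sides; any of its sides may face any side of the booklet.
- weight_bar: Plain steel bar weight, 90 (x) x 36 (y) x 32 mm high, about 0.7 kg, standing on the bench. Origin: centre of the underside; z up. x along the length; grip it across the 36 mm width.
- weight_round: Round steel weight: disc 48 mm in diameter and 30 mm high, on it a neck of 16 mm diameter and a knob of 26 mm diameter from 40 to 52 mm height; about 0.48 kg. Grip it by the disc or the knob. Origin: centre of the underside; z up. 
- bone_folder: Bystander, leave alone: flat ivory-coloured paper folder, 130 x 20 x 6 mm, lying on the bench. Origin at its underside, 60 mm from the square end; x along the length.
- glue_jar: Bystander, leave alone: closed glue jar with a lid, 44 mm in diameter, 60 mm high. Origin: centre of the underside; z up. 
- thread_reel: Bystander, leave alone: standing reel of cream thread, 36 mm in diameter, 40 mm high. Origin: centre of the underside; z up. 
- paste_cup: Bystander, leave alone: open white ceramic paste cup, 48 mm in diameter at the rim, 45 mm high. Origin: centre of the underside; z up. 
Mind the look-alikes: they are no part of the job. Leave any green or purple look-alike of the booklet_long alone.

How it is judged (in metres and radians):
On the way:
1. both boards lie centred and in line on their booklets (horizontal distance between board_long and booklet_long below 0.012 m and z of board_long in the frame of booklet_long between 0.012 and 0.02 m and angle between each of board_long, board_square's own z axis and vertical below 0.08 rad and angle between the x axis of board_long and the x axis of booklet_long, either way round below 0.18 rad and horizontal distance between board_square and booklet_square below 0.012 m and z of board_square in the frame of booklet_square between 0.012 and 0.02 m and (angle between the x axis of board_square and the x axis of booklet_square, either way round below 0.2 rad or angle between the x axis of board_square and the y axis of booklet_square, either way round below 0.2 rad)), for 0.2 s.
At the end, for the whole second after the job is handed in: Each board lies flat on the booklet of its shape, bar weight on the long board, round weight on the square one; all centred within 12 mm, in line within about 10 degrees, at rest; booklets within 20 mm of their starts; bystanders within 30 mm; nothing dropped (all of step 1 and horizontal distance between weight_bar and board_long below 0.012 m and z of weight_bar in the frame of board_long between 0.016 and 0.024 m and angle between each of weight_bar, weight_round's own z axis and vertical below 0.08 rad and angle between the x axis of weight_bar and the x axis of board_long, either way round below 0.2 rad and horizontal distance between weight_round and board_square below 0.012 m and z of weight_round in the frame of board_square between 0.016 and 0.024 m and linear speed of each of board_long, board_square, weight_bar, weight_round below 0.02 m/s and distance of each of booklet_long, booklet_square from where it was at the start of the episode below 0.02 m); the robot touches nothing.
It fails at once if a bystander was moved by more than 30 mm (distance of any of bone_folder, glue_jar, thread_reel, paste_cup from where it was at the start of the episode above 0.03 m).
It fails at once if a board or weight was dropped: it fell freely at over 0.5 m/s (a fall of more than about 13 mm) ((contact force between the fingers and board_long below 0.1 N and linear speed of board_long above 0.5 m/s) or (contact force between the fingers and board_square below 0.1 N and linear speed of board_square above 0.5 m/s) or (contact force between the fingers and weight_bar below 0.1 N and linear speed of weight_bar above 0.5 m/s) or (contact force between the fingers and weight_round below 0.1 N and linear speed of weight_round above 0.5 m/s)).
It also fails if it takes over 104 s, if anything falls off the work surface, if the arm or the gripper's body presses on something with over 40 N, if the wrist force passes 120 N, or if a joint passes its speed limit or range.

## Robot

A 6-joint arm with a two-finger parallel gripper is mounted at the origin on the work surface. World frame = base frame: x ahead of the robot, y to its left, z up, the work surface at z = 0. Lengths are in m, angles in degrees, forces in N, time in s.
With the tool pointing down it reaches from about 0.325 to 0.775 m from the base axis. Payload 5.5 kg.
Tool frame: the origin (TCP) lies midway between the tips of the shut fingers; the grasp point (between the pads) lies ctrl.grip_depth behind it (ctrl.grip_depth is the distance from the TCP to the grasp point, in m); z points along the fingers, y is the line along which they close (so a half turn about z gives the same grasp; the last joint's range is limited). The gripper opens to 85 mm and grips with 20 to 120 N. Pads are 22 mm wide; open, the fingers measure 114 mm over their backs; the gripper's body (76 mm by 85 mm) begins 54 mm behind the grasp point. The pads swing forward as they close: fully open they stand 13 mm farther back than shut.
Start: joints at [-77.332, 5.22, 70.514, -0, 104.267, -3.249], TCP at [0.165, -0.577, 0.195] pointing down, gripper open.
Joint ranges: [-164.24, 164.24], [-49.07, 125.15], [9.68, 141.18], [-86.29, 266.29], [3.28, 154.24], [-151.56, 151.56]. Speed limits (degrees/s): [147.25, 147.25, 172.46, 180, 180, 180].

## Interface

Orientations are given as a 3x3 rotation matrix whose columns are the frame's x, y, z axes.
In Python, from cell import ctrl, optics gives the robot as it stands. The module is installed in compiled form; this text tells all that it offers.
- The arm moves only by the tool step_arm, never from a script. Its argument "targets" is a list of rows, each a list of 3 entries, a list of its own where there are three numbers: the shift along the tool's x, y, z in mm, then the turn, a rotation vector about the tool's x, y, z in degrees, then the gripper's target within -1 to 1 (fully open at 1, half-way at 0, shut at -1). In form: [[[x, y, z], [wx, wy, wz], grip], ...]. A call has 1 to 8 rows; each row shifts and turns the commanded pose from where the row before left it, along the tool's axes as they then stand; what a row does not reach is not made up. A row lasts 1/8 s, in which the tool goes at most 62.5 mm and 10.7 degrees, less where a joint would pass 70% of its speed; a pose out of reach is approached as far as the arm can. A call is refused whole if a number of a shift passes 62.5 or a number of a turn 10.7, either way. A call with a gripper value outside its range is refused whole. The fingers move at their own pace and stop on an object; "grip_force" is the grip in N (left out, the last holds). Time passes only in rows, so rows that do not move let the fingers close. It gives the time, the measured TCP pose, the force, the opening and the grip force at its end, in the units of the state.
- ctrl.get_state(): the state, without advancing time (a new reading comes with each control period).
- optics.camera(name): name is "side" or "top" or "wrist"; returns (picture, depth): 420x560x3 uint8, red, green, blue; 420x560 float32, m along the optical axis (not along the pixel's ray), 0 where there is no reading.
- optics.camera_model(name): a dict with "camera_matrix" (3x3 intrinsics, pixels), "R" (3x3) and "t" (3): a world point X has camera coordinates R X + t. Camera axes: x right, y down, z forward; pixel columns grow to the right and rows downward; lengths in m; the calibration is good to about 2 mm. A picture is of the moment at which its call begins: read the wrist's pose just before it. camera_model takes no time and is no camera call; for the wrist camera it gives the pose at the moment of the call.
- ctrl.finish_job(): hands the job in; it is judged then, once.
The state is a dict: "time": time; "joint_pos": joint angles; "joint_vel": joint speeds; "tau": joint torques, N m; "position": TCP position; "tcp_rot": TCP orientation; "wrist_force": force on the tool from outside, world axes, zero at the start; "torque": the same for the moment, N m; "opening": opening from 0.0 (shut) to 1.0 (fully open); "grasp_force": force on a finger pad.
Only numpy, scipy, OpenCV 4.12 (cv2) and the standard library are available. Lean on these libraries where they do the work, as an engineer would, in place of code of your own. Each camera call takes 0.05 s, during which the arm holds its last target. There are 200 camera calls.

## Working session

There is one attempt and no reset: what is moved stays moved. The work goes in short steps, Python scripts to look and compute and a tool call to move; the robot and the scene stay as the last step left them, time stands still between calls to the robot, and variables do not carry over. Pictures are saved under pics/ and viewed, at most 14 in all, crops included, and the job is handed in when it is done.

Besides the shell and the picture viewer there is one more tool, called after "Emit:" as a command line: name --argument value ..., lists and objects as JSON in quotes. step_arm: Moves the arm, as the interface text tells. Its arguments: {"type":"object","properties":{"targets":{"type":"array"},"grip_force":{"type":"number"}},"required":["targets"]}

```bash
mkdir -p pics; cat > h.py <<'E'
import numpy as np, cv2
from cell import ctrl, optics
def snap(name,fn=None):
    m=optics.camera_model(name); im,d=optics.camera(name)
    if fn: cv2.imwrite('pics/'+fn,im[:,:,::-1])
    return im,d,m
def cloud(d,m):
    K=np.array(m["camera_matrix"]);R=np.array(m["R"]);t=np.array(m["t"])
    v,u=np.indices(d.shape)
    P=np.stack([(u-K[0,2])/K[0,0]*d,(v-K[1,2])/K[1,1]*d,d],-1)
    return (P-t)@R
def ray(m,uv,z):
    K=np.array(m["camera_matrix"]);R=np.array(m["R"]);t=np.array(m["t"])
    uv=np.atleast_2d(uv).astype(float)
    D=np.c_[uv,np.ones(len(uv))]@np.linalg.inv(K).T@R
    C=-R.T@t
    return C+D*((z-C[2])/D[:,2])[:,None]
E
python3 - <<'E'
from h import *
s=ctrl.get_state();print(s,ctrl.grip_depth)
im,d,m=snap("top","top1.png");snap("side","side1.png")
np.savez("top1.npz",im=im,d=d)
print(-np.array(m["R"]).T@np.array(m["t"]))
P=cloud(d,m);z=P[...,2];print(np.percentile(z[d>0],[1,50,99]))
mk=((z>0.008)&(d>0)&(z<.1)).astype(np.uint8)
mk=cv2.morphologyEx(mk,cv2.MORPH_OPEN,np.ones((3,3)))
n,l,st,c=cv2.connectedComponentsWithStats(mk)
for i in range(1,n):
    if st[i,4]<60: continue
    q=l==i;h=np.percentile(z[q],90);top=q&(z>h-.006)
    uv=np.argwhere(top)[:,::-1]
    X=ray(m,uv,h)[:,:2]
    r=cv2.minAreaRect(X.astype(np.float32)*1000)
    print(i,c[i].round(),"h%.3f"%h,np.round(r[0]),np.round(r[1]),round(r[2],1),im[top].mean(0).round())
E
```

```text
{'time': 0.0, 'joint_pos': array([-7.73329434e+01,  5.26481364e+00,  7.05830848e+01, -1.79332064e-03,
        1.04266224e+02, -3.25039791e+00]), 'joint_vel': array([ 0.00044274,  0.01242232,  0.00284487, -0.09772158, -0.00615692,
        0.01589992]), 'tau': array([-8.65341135e-04, -4.58740497e+01, -4.18016016e+01, -2.50633557e-04,
        1.19326345e-02, -1.87312629e-06]), 'position': array([ 0.16444284, -0.57665467,  0.19352124]), 'tcp_rot': array([[ 9.61659933e-01,  2.74244337e-01, -4.66369160e-04],
       [ 2.74244721e-01, -9.61657986e-01,  1.93667363e-03],
       [ 8.26341479e-05, -1.99032071e-03, -9.99998016e-01]]), 'wrist_force': array([ 0.41893894, -0.1452972 ,  0.27966465]), 'torque': array([9.09957443e-05, 2.61630759e-02, 2.22558650e-02]), 'grasp_force': 0.0, 'opening': 0.9980910226549853} 0.0187
[4.10318189e-01 1.92445465e-04 1.36682806e+00]
[-0.75453889  0.00148088  0.57359256]
2 [347.  31.] h0.027 [ 940. -149.] [297.  29.] 88.7 [72. 44. 25.]
11 [130.  79.] h0.024 [819. 394.] [116.  79.] 71.9 [153. 119.  78.]
12 [295.  82.] h0.022 [813. -12.] [108.  50.] 89.2 [38. 39. 40.
[... 513 characters left out ...]
 26.] 41.1 [134. 133. 130.]
21 [175. 153.] h0.044 [629. 295.] [33. 33.] 90.0 [189. 193. 175.]
23 [528. 165.] h0.021 [ 588. -605.] [ 40. 151.] 0.7 [129. 102.  66.]
24 [243. 220.] h0.020 [457. 125.] [160.  74.] 10.3 [174. 178. 161.]
25 [437. 207.] h0.036 [ 483. -367.] [89. 36.] 29.0 [119. 120. 131.]
26 [156. 204.] h0.053 [500. 346.] [25. 22.] 89.3 [120. 121. 132.]
27 [350. 219.] h0.020 [ 456. -147.] [80. 80.] 27.1 [178. 181. 162.]
28 [ 62. 275.] h0.089 [324. 574.] [89. 30.] 5.5 [70. 68. 27.]
29 [379. 292.] h0.020 [ 270. -217.] [ 75. 161.] 37.5 [ 37. 127.  64.]
30 [198. 298.] h0.020 [262. 242.] [ 74. 160.] 52.9 [107.  60. 140.]
32 [ 64. 362.] h0.024 [ 84. 619.] [200. 235.] 89.8 [ 26.  65. 120.]
```

View pics/top1.png

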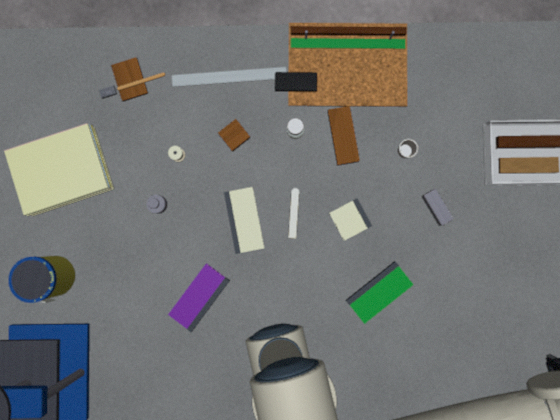

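View pics/side1.png

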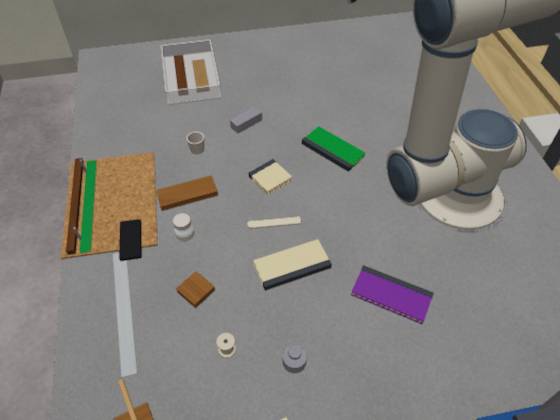

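The top view, with +x up and +y left, shows the long booklet at px (243,220), the square booklet at (350,219), the long board at (343,135), the square board at (233,135), the bar at (437,207) and the round weight at (156,204). The side view agrees. The cream long booklet lies roughly along world x (yaw about 10°), which contradicts the stated yaw near pi/2. No other cream long booklet is visible, so I'll go by the images.

```bash
cat > g.py <<'E'
import sys
from h import *
# goal x y z(mm) yaw(deg): shift in present tool axes (mm) and turn about tool z
x,y,z,p=map(float,sys.argv[1:5]); s=ctrl.get_state(); R=np.array(s["tcp_rot"])
d=R.T@(np.array([x,y,z])-np.array(s["position"])*1e3)
w=cv2.Rodrigues(R.T@np.array([[np.cos(np.radians(p)),np.sin(np.radians(p)),0],[np.sin(np.radians(p)),-np.cos(np.radians(p)),0],[0,0,-1]]).T)[0].ravel()
print("shift",d.round(1),"turn",np.degrees(w).round(2),"t",s["time"])
E
```

Emit:
step_arm --targets '[[[51, -24, 0], [0, 0, 0], 1], [[51, -24, 0], [0, 0, 0], 1], [[51, -24, 0], [0, 0, 0], 1], [[51, -24, 0], [0, 0, 0], 1], [[51, -24, 0], [0, 0, 0], 1], [[51, -24, 0], [0, 0, 0], 1], [[51, -24, 0], [0, 0, 0], 1], [[51, -24, 0], [0, 0, 0], 1]]' --grip_force 60

```text
time: 1.1
position: [0.5053, -0.279, 0.1942]
tcp_rot: [[0.962, 0.274, -0.001], [0.274, -0.962, 0.0], [-0.0, -0.0, -1.0]]
wrist_force: [-0.1, -0.7, 0.9]
opening: 1.004
grasp_force: 0.0
```

Emit:
step_arm --targets '[[[51, -24, 0], [0, 0, 0], 1], [[51, -24, 0], [0, 0, 0], 1], [[51, -24, 0], [0, 0, 0], 1], [[48, -24, 0], [0, 0, 0], 1], [[0, 0, 30], [0, 0, 6.9], 1], [[0, 0, 30], [0, 0, 0], 1], [[0, 0, 0], [0, 0, 0], 1], [[0, 0, 0], [0, 0, 0], 1]]'

```text
time: 2.1
position: [0.6714, -0.1333, 0.1358]
tcp_rot: [[0.988, 0.157, 0.001], [0.157, -0.988, -0.0], [0.001, 0.0, -1.0]]
wrist_force: [0.2, -0.7, 1.0]
opening: 1.0
grasp_force: 0.0
```

```bash
python3 g.py 671 -132 0 9
```

```text
shift [ -0.3  -1.4 135.8] turn [ 0.02 -0.05  0.01] t 2.1
```

Emit:
step_arm --targets '[[[0, -1, 40], [0, 0, 0], 1], [[0, 0, 40], [0, 0, 0], 1], [[0, 0, 30], [0, 0, 0], 1], [[0, 0, 15], [0, 0, 0], 1], [[0, 0, 9], [0, 0, 0], 1], [[0, 0, 0], [0, 0, 0], 1], [[0, 0, 0], [0, 0, 0], 0.3], [[0, 0, 0], [0, 0, 0], -1]]'

```text
time: 3.1
position: [0.6718, -0.1322, 0.002]
tcp_rot: [[0.988, 0.157, 0.002], [0.157, -0.988, -0.0], [0.002, 0.001, -1.0]]
wrist_force: [0.2, 0.1, 0.4]
opening: 0.608
grasp_force: 0.0
```

Emit:
step_arm --targets '[[[0, 0, 0], [0, 0, 0], -1], [[0, 0, 0], [0, 0, 0], -1], [[0, 0, 0], [0, 0, 0], -1], [[0, 0, 0], [0, 0, 0], -1]]'

```text
time: 3.6
position: [0.671, -0.132, 0.0006]
tcp_rot: [[0.988, 0.157, -0.0], [0.157, -0.988, 0.0], [-0.0, -0.0, -1.0]]
wrist_force: [0.3, -1.0, -0.6]
opening: -0.001
grasp_force: 0.0
```

```bash
python3 - <<'E'
from h import *
im,d,m=snap("side"); cv2.imwrite('pics/side2.png',cv2.resize(im[120:300,60:300,::-1],None,fx=3,fy=3))
E
```

```text
(no output)
```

View pics/side2.png

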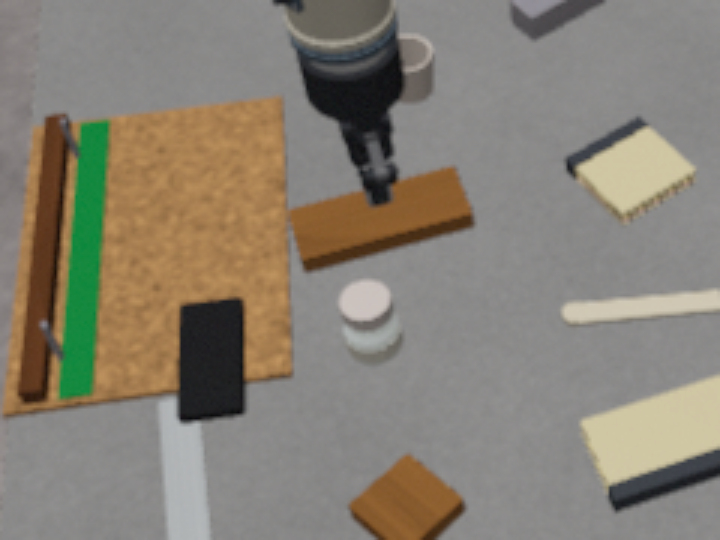

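```bash
python3 - <<'E'
from h import *
s=ctrl.get_state();p=np.array(s["position"]);print(p)
for n in("side","top"):
    im,d,m=snap(n)
    K=np.array(m["camera_matrix"]);R=np.array(m["R"]);t=np.array(m["t"])
    q=lambda X:(lambda c:(c[:2]/c[2]).round(1))(K@(R@X+t))
    print(n,"tcp",q(p),"tcp z+.04",q(p+[0,0,.04]),"board c",q(np.array([.671,-.132,.02])),"base",q(np.zeros(3)))
    P=cloud(d,m)
    if n=="side": # finger tip pixel
        u,v=60+378//3,120+198//3
        print((u,v),P[v-6:v+3:2,u].round(3),"board",ray(m,[60+383/3,120+210/3],.02).round(3))
m=optics.camera_model("wrist");print("wristcam",-np.array(m["R"]).T@m["t"], np.array(m["R"]).round(2).tolist())
E
```

```text
[ 6.71034330e-01 -1.32057208e-01  6.67382076e-04]
side tcp [188.5 196.1] tcp z+.04 [186.3 185.6] board c [187.4 191.1] base [459.2 196. ]
(186, 186) [[ 0.665 -0.072  0.125]
 [ 0.667 -0.088  0.101]
 [ 0.67  -0.119  0.061]
 [ 0.671 -0.12   0.053]
 [ 0.672 -0.123  0.042]] board [[ 0.67  -0.136  0.02 ]]
top tcp [341.9 137. ] tcp z+.04 [343.3 134. ] board c [342.6 135.5] base [294.5 399.9]
wristcam [ 0.73580557 -0.12160199  0.17995613] [[0.16, -0.99, -0.0], [-0.95, -0.15, 0.26], [-0.26, -0.04, -0.96]]
```

The tips show at about z 0.04 in the side view at px (186,188), although the reported TCP z is 0.0006. x and y agree. I'll measure this height offset properly.

```bash
python3 - <<'E'
from h import *
for n in("side","top"):
    im,d,m=snap(n);P=cloud(d,m)
    b=(abs(P[...,0]-.671)<.03)&(abs(P[...,1]+.132)<.03)&(P[...,2]<.12)&(d>0)
    z=P[...,2][b]*1e3; print(n,np.histogram(z,np.arange(10,124,6)))
im,d,m=snap("side");P=cloud(d,m)
for v in range(178,198,1): print(v,[tuple((P[v,u]*1e3).round().astype(int)) for u in (184,186,188)],im[v,186])
im,d,m=snap("wrist","w1.png");P=cloud(d,m)
for v in range(0,420,30): print(v,(P[v,280]*1e3).round(),im[v,280])
E
```

```text
side (array([ 44, 302,  48,   0,   4,   6,  15,  15,  10,   4,   0,   1,   2,
         2,   7,  18,  16,   8]), array([ 10,  16,  22,  28,  34,  40,  46,  52,  58,  64,  70,  76,  82,
        88,  94, 100, 106, 112, 118]))
top (array([ 12, 122,  58,   1,   0,   0,   2,   1,   0,   0,   0,   0,   2,
         5,   5,   0,   0,   0]), array([ 10,  16,  22,  28,  34,  40,  46,  52,  58,  64,  70,  76,  82,
        88,  94, 100, 106, 112, 118]))
178 [(np.int64(669), np.int64(-75), np.int64(129)), (np.int64(664), np.int64(-74), np.int64(130)), (np.int64(660), np.int64(-72), np.int64(131))] [88 87 90]
179 [(np.int64(669), np.int64(-75), np.int64(126)), (np.int64(665), np.int64(-76), np.int64(124)), (np.int64(660), np.int64(-73), np.int64(127))] [62 59 63]
180 [(np.int64(670), np.int64(-75), np.int64(122)), (np.int64(665), np.int64(-71), np.int64(126)), (np.int64(661), np.int64(-71), np.int64(125))] [45 43 42]
181 [(np.int64(670), np.int64(-70), np.int64(125)), (np.int64(666), np.int64(-74), np.int64(120)), (np.int64(662), np.int64(-84), np.int64(108))] [29 31 33]
182 [(np.int64(671), np.int
[... 2326 characters left out ...]
int64(16))] [141  95  46]
197 [(np.int64(681), np.int64(-115), np.int64(19)), (np.int64(676), np.int64(-114), np.int64(19)), (np.int64(671), np.int64(-112), np.int64(20))] [142  95  49]
0 [ 778. -114.    6.] [153 117  77]
30 [ 767. -116.    4.] [140 108  73]
60 [ 755. -118.    5.] [163 127  88]
90 [ 742. -120.   18.] [123  83  51]
120 [ 730. -122.   20.] [131  91  57]
150 [ 718. -123.   20.] [132  92  52]
180 [ 705. -125.   19.] [133  95  56]
210 [ 692. -128.   20.] [136  96  59]
240 [ 678. -130.   20.] [132  90  55]
270 [ 681. -130.   59.] [24 19 14]
300 [ 678. -130.   75.] [51 50 49]
330 [ 668. -132.   75.] [45 46 43]
360 [ 615. -140.   20.] [134  96  57]
390 [ 681. -130.  117.] [28 28 23]
```

View pics/w1.png

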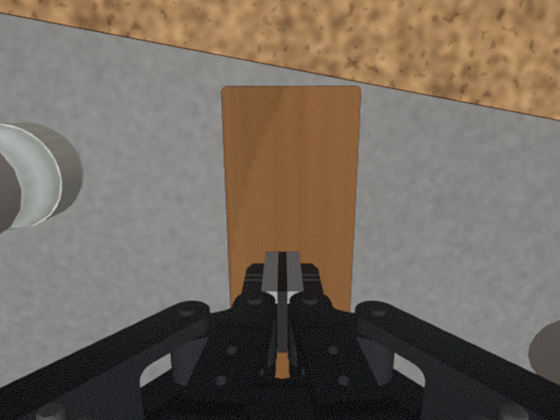

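The wrist view shows the shut fingers at px (282,260) hovering above the board, which is centred under them. So the real tips are about 42 mm above the reported TCP, a constant offset along the tool axis. I'll open, go down by that much and grip again.

Emit:
step_arm --targets '[[[0, 0, 0], [0, 0, 0], 1], [[0, 0, 0], [0, 0, 0], 1], [[0, 0, 0], [0, 0, 0], 1], [[0, 0, 0], [0, 0, 0], 1], [[0, 0, 0], [0, 0, 0], 1], [[0, 0, 0], [0, 0, 0], 1]]'

```text
time: 4.7
position: [0.6711, -0.132, 0.0007]
tcp_rot: [[0.988, 0.157, 0.0], [0.157, -0.988, 0.0], [0.0, -0.0, -1.0]]
wrist_force: [-0.6, 0.5, 0.0]
opening: 1.0
grasp_force: 0.0
```

Emit:
step_arm --targets '[[[0, 0, 10], [0, 0, 0], 1], [[0, 0, 10], [0, 0, 0], 1], [[0, 0, 6], [0, 0, 0], 1], [[0, 0, 5], [0, 0, 0], 1], [[0, 0, 4], [0, 0, 0], 1], [[0, 0, 0], [0, 0, 0], 1]]'

```text
time: 5.45
position: [0.6709, -0.132, -0.0347]
tcp_rot: [[0.988, 0.157, -0.0], [0.157, -0.988, 0.0], [-0.0, -0.0, -1.0]]
wrist_force: [-0.3, 1.2, 0.1]
opening: 1.001
grasp_force: 0.0
```

Emit:
step_arm --targets '[[[0, 0, 4], [0, 0, 0], 0.5], [[0, 0, 0], [0, 0, 0], 0.4], [[0, 0, 0], [0, 0, 0], 0.2], [[0, 0, 0], [0, 0, 0], 0], [[0, 0, 0], [0, 0, 0], -1], [[0, 0, 0], [0, 0, 0], -1], [[0, 0, 0], [0, 0, 0], -1]]' --grip_force 50

```text
time: 6.32
position: [0.6713, -0.1321, -0.0379]
tcp_rot: [[0.988, 0.157, 0.001], [0.157, -0.988, -0.0], [0.001, 0.0, -1.0]]
wrist_force: [-0.5, 0.4, 3.2]
opening: 0.663
grasp_force: 56.8
```

Emit:
step_arm --targets '[[[0, 0, -5], [0, 0, 0], -1], [[0, 0, -15], [0, 0, 0], -1], [[0, 0, -30], [0, 0, 0], -1], [[0, 0, -30], [0, 0, 0], -1], [[0, 0, -20], [0, 0, 0], -1], [[0, 0, 0], [0, 0, 0], -1]]'

```text
time: 7.08
position: [0.6723, -0.1323, 0.0645]
tcp_rot: [[0.988, 0.157, 0.004], [0.157, -0.988, -0.001], [0.004, 0.002, -1.0]]
wrist_force: [0.6, 0.0, -0.8]
opening: 0.67
grasp_force: 56.3
```

```bash
python3 g.py 457 125 63 10.3
```

```text
shift [-172.3 -287.9    0.3] turn [ 0.1  -0.23 -1.28] t 7.075
```

Emit:
step_arm --targets '[[[-12, -20, 0], [0, 0, 0], -1], [[-24, -42, 0], [0, 0, 0], -1], [[-29, -48, 0], [0, 0, 0], -1], [[-29, -48, 0], [0, 0, 0], -1], [[-29, -48, 0], [0, 0, 0], -1], [[-24, -42, 0], [0, 0, 0], -1], [[-15, -25, 0], [0, 0, 0], -1], [[-9, -14.5, 0], [0, 0, -1.3], -1]]'

```text
time: 8.07
position: [0.4556, 0.1259, 0.0604]
tcp_rot: [[0.983, 0.181, -0.002], [0.181, -0.983, -0.0], [-0.002, 0.0, -1.0]]
wrist_force: [-1.3, 0.2, -1.1]
opening: 0.666
grasp_force: 56.3
```

Emit:
step_arm --targets '[[[0, 0, 20], [0, 0, 0], -1], [[0, 0, 25], [0, 0, 0], -1], [[0, 0, 15], [0, 0, 0], -1], [[0, 0, 10], [0, 0, 0], -1], [[0, 0, 0], [0, 0, 0], -1], [[0, 0, 0], [0, 0, 0], -1]]'

```text
time: 8.82
position: [0.4578, 0.1251, -0.0075]
tcp_rot: [[0.984, 0.179, 0.001], [0.179, -0.984, 0.0], [0.001, 0.0, -1.0]]
wrist_force: [-0.0, -0.7, -1.2]
opening: 0.664
grasp_force: 56.4
```

```bash
python3 g.py 457 125 -22 10.3; python3 - <<'E'
from h import *
snap("wrist","w2.png")
E
```

```text
shift [-0.8 -0.1 14.5] turn [ 0.   -0.07  0.  ] t 8.825
```

View pics/w2.png

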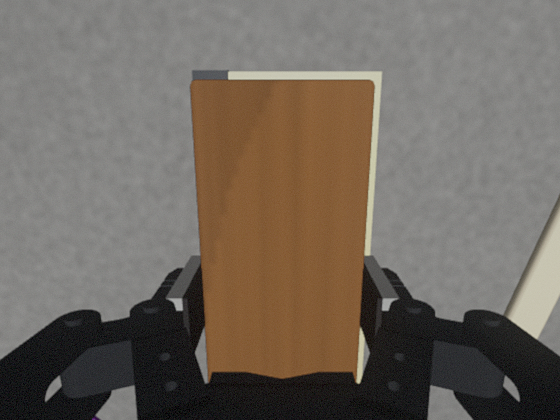

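The wrist view shows the board above the booklet, in line with it and about 2 mm too far left (board px 191–374, booklet 192–382). I'll shift 2 mm and lower.

Emit:
step_arm --targets '[[[-0.5, 2, 4], [0, 0, 0], -1], [[0, 0, 4], [0, 0, 0], -1], [[0, 0, 3], [0, 0, 0], -1], [[0, 0, 1], [0, 0, 0], -1], [[0, 0, 1], [0, 0, 0], -1], [[0, 0, 0.5], [0, 0, 0], -1], [[0, 0, 0], [0, 0, 0], -1]]'

```text
time: 9.75
position: [0.457, 0.123, -0.0218]
tcp_rot: [[0.984, 0.179, 0.0], [0.179, -0.984, -0.0], [0.0, 0.0, -1.0]]
wrist_force: [-0.3, -0.0, -1.2]
opening: 0.664
grasp_force: 56.4
```

Emit:
step_arm --targets '[[[0, 0, 0.7], [0, 0, 0], -1], [[0, 0, 0], [0, 0, 0], -1]]'

```text
time: 10.0
position: [0.4571, 0.1231, -0.022]
tcp_rot: [[0.984, 0.179, 0.0], [0.179, -0.984, 0.0], [0.0, 0.0, -1.0]]
wrist_force: [-2.5, -0.3, 3.6]
opening: 0.666
grasp_force: 56.7
```

Emit:
step_arm --targets '[[[0, 0, 0.7], [0, 0, 0], -1], [[0, 0, 0], [0, 0, 0], -1]]'

```text
time: 10.25
position: [0.4572, 0.1231, -0.022]
tcp_rot: [[0.984, 0.179, 0.0], [0.179, -0.984, 0.0], [0.0, 0.0, -1.0]]
wrist_force: [-4.8, -1.3, 8.4]
opening: 0.667
grasp_force: 57.5
```

Contact has been made. I'll release, rise and go to the square board.

Emit:
step_arm --targets '[[[0, 0, 0], [0, 0, 0], 0.6], [[0, 0, 0], [0, 0, 0], 0.8], [[0, 0, 0], [0, 0, 0], 1], [[0, 0, 0], [0, 0, 0], 1], [[0, 0, -15], [0, 0, 0], 1], [[0, 0, -30], [0, 0, 0], 1], [[0, 0, -40], [0, 0, 0], 1], [[0, 0, 0], [0, 0, 0], 1]]'

```text
time: 11.25
position: [0.4596, 0.1236, 0.0671]
tcp_rot: [[0.984, 0.179, 0.008], [0.179, -0.984, 0.002], [0.009, -0.0, -1.0]]
wrist_force: [0.6, 0.2, 0.4]
opening: 1.0
grasp_force: 0.0
```

```bash
python3 g.py 676 149 -38 38.5
```

```text
shift [216.5  13.7 106.9] turn [  0.12  -0.48 -28.18] t 11.25
```

Emit:
step_arm --targets '[[[55, 3.5, 0], [0, 0, 0], 1], [[55, 3.5, 0], [0, 0, 0], 1], [[55, 3.3, 0], [0, 0, 0], 1], [[55, 3.3, 0], [0, 0, 0], 1], [[0, 0, 20], [0, 0, -9.4], 1], [[0, 0, 20], [0, 0, -9.4], 1], [[0, 0, 20], [0, 0, -9.4], 1], [[0, 0, 0], [0, 0, 0], 1]]'

```text
time: 12.25
position: [0.674, 0.1487, -0.0012]
tcp_rot: [[0.783, 0.622, -0.005], [0.622, -0.783, -0.001], [-0.005, -0.003, -1.0]]
wrist_force: [-0.9, -0.3, -0.4]
opening: 1.001
grasp_force: 0.0
```

```bash
python3 g.py 676 149 -38 38.5;  python3 - <<'E'
from h import *
snap("wrist","w3.png")
E
```

```text
shift [ 1.9  1.1 36.7] turn [-0.15  0.27 -0.07] t 12.25
```

View pics/w3.png

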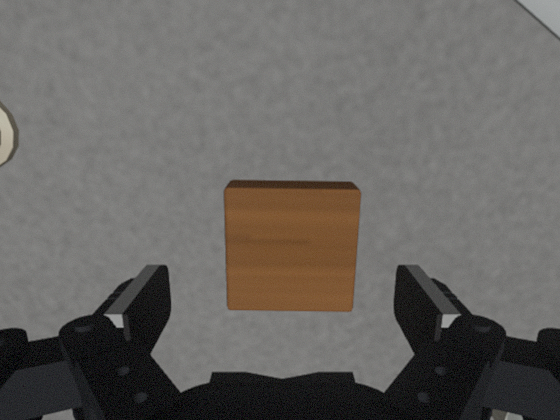

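The wrist view shows the square board at px (292,248), square between the open pads at x 168 and 395. Next I'll go down and grip.

Emit:
step_arm --targets '[[[0, 1.5, 15], [0, 0, 0], 1], [[0, 1, 10], [0, 0, 0], 1], [[0, 0, 8], [0, 0, 0], 1], [[0, 0, 3.5], [0, 0, 0], 1], [[0, 0, 0], [0, 0, 0], 0.5], [[0, 0, 0], [0, 0, 0], 0.3], [[0, 0, 0], [0, 0, 0], 0.1], [[0, 0, 0], [0, 0, 0], -1]]'

```text
time: 13.3
position: [0.6779, 0.1472, -0.034]
tcp_rot: [[0.782, 0.623, 0.001], [0.623, -0.782, 0.0], [0.001, 0.001, -1.0]]
wrist_force: [1.9, -0.3, 3.3]
opening: 0.688
grasp_force: 56.6
```

Emit:
step_arm --targets '[[[0, 0, 0], [0, 0, 0], -1], [[0, 0, 0], [0, 0, 0], -1]]'

```text
time: 13.55
position: [0.6779, 0.1472, -0.034]
tcp_rot: [[0.782, 0.623, 0.001], [0.623, -0.782, 0.0], [0.001, 0.001, -1.0]]
wrist_force: [0.2, 0.1, 4.8]
opening: 0.688
grasp_force: 56.8
```

Emit:
step_arm --targets '[[[0, 0, -5], [0, 0, 0], -1], [[0, 0, -15], [0, 0, 0], -1], [[0, 0, -30], [0, 0, 0], -1], [[0, 0, -30], [0, 0, 0], -1], [[0, 0, -20], [0, 0, 0], -1], [[0, 0, 0], [0, 0, 0], -1]]'

```text
time: 14.3
position: [0.6786, 0.1473, 0.068]
tcp_rot: [[0.782, 0.623, 0.004], [0.623, -0.782, 0.001], [0.004, 0.002, -1.0]]
wrist_force: [-0.1, 0.8, -0.6]
opening: 0.686
grasp_force: 56.4
```

```bash
python3 g.py 456 -147 64 27.1
```

```text
shift [-357.5   91.6    2.9] turn [ 0.1  -0.22 11.42] t 14.3
```

Emit:
step_arm --targets '[[[-25, 6.5, 0], [0, 0, 0], -1], [[-48, 12, 0], [0, 0, 0], -1], [[-55, 14, 0], [0, 0, 0], -1], [[-55, 14, 0], [0, 0, 0], -1], [[-55, 14, 0], [0, 0, 0], -1], [[-55, 14, 0], [0, 0, 0], -1], [[-43, 11.5, 0], [0, 0, 0], -1], [[-21.5, 5.6, 0], [0, 0, 5.7], -1]]'

```text
time: 15.3
position: [0.4526, -0.1486, 0.0636]
tcp_rot: [[0.843, 0.538, -0.002], [0.538, -0.843, 0.001], [-0.002, -0.002, -1.0]]
wrist_force: [-0.4, 0.4, -1.4]
opening: 0.688
grasp_force: 56.3
```

Emit:
step_arm --targets '[[[0, 0, 20], [0, 0, 5.7], -1], [[0, 0, 25], [0, 0, 0], -1], [[0, 0, 15], [0, 0, 0], -1], [[0, 0, 10], [0, 0, 0], -1], [[0, 0, 0], [0, 0, 0], -1], [[0, 0, 0], [0, 0, 0], -1]]'

```text
time: 16.05
position: [0.4553, -0.1473, -0.0039]
tcp_rot: [[0.89, 0.456, 0.001], [0.456, -0.89, -0.0], [0.001, 0.001, -1.0]]
wrist_force: [0.4, -0.5, -1.5]
opening: 0.692
grasp_force: 56.3
```

```bash
python3 g.py 456 -147 -18 27.1; python3 - <<'E'
from h import *
snap("wrist","w4.png")
E
```

```text
shift [ 0.8 -0.  14.1] turn [ 0.05 -0.05  0.03] t 16.05
```

View pics/w4.png

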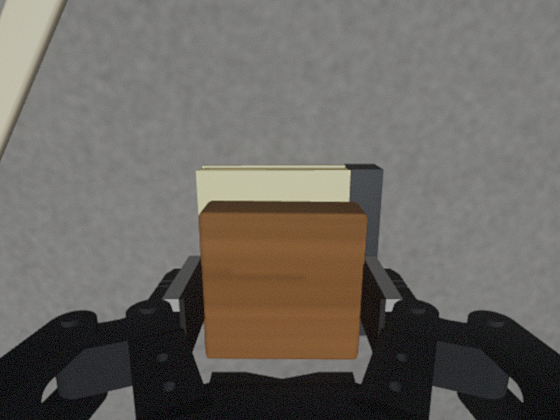

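```bash
python3 - <<'E'
from h import *
m=optics.camera_model("wrist");s=ctrl.get_state();R=np.array(s["tcp_rot"]);p=np.array(s["position"])
for n,uv,z in [("bk far L",(197,170),.016),("bk far R",(382,169),.016),("bd far L",(201,214),.050),("bd far R",(366,214),.050),("bd near L",(206,357),.050),("bd near R",(357,357),.050)]:
    print(n,((ray(m,uv,z)[0]-p)@R*1e3).round(1))
E
```

```text
bk far L [ 39.  -37.2 -19.7]
bk far R [ 39.5  42.4 -19.6]
bd far L [ 29.2 -28.9 -53.7]
bd far R [ 29.2  28.8 -53.6]
bd near L [-28.8 -30.2 -53.8]
bd near R [-28.8  28.7 -53.7]
```

Emit:
step_arm --targets '[[[-0.8, 2.5, 4], [0, 0, 0], -1], [[0, 0, 4], [0, 0, 0], -1], [[0, 0, 2.5], [0, 0, 0], -1], [[0, 0, 1], [0, 0, 0], -1], [[0, 0, 1], [0, 0, 0], -1], [[0, 0, 0], [0, 0, 0], -1]]'

```text
time: 16.85
position: [0.4552, -0.1498, -0.0172]
tcp_rot: [[0.89, 0.456, 0.0], [0.456, -0.89, -0.0], [-0.0, 0.0, -1.0]]
wrist_force: [-0.4, -0.5, -0.7]
opening: 0.684
grasp_force: 56.3
```

Emit:
step_arm --targets '[[[0, 0, 1], [0, 0, 0], -1], [[0, 0, 0], [0, 0, 0], -1]]'

```text
time: 17.1
position: [0.4553, -0.1498, -0.018]
tcp_rot: [[0.89, 0.456, 0.0], [0.456, -0.89, -0.0], [0.0, 0.0, -1.0]]
wrist_force: [-0.4, 0.0, 0.9]
opening: 0.684
grasp_force: 56.5
```

Emit:
step_arm --targets '[[[0, 0, 1], [0, 0, 0], -1], [[0, 0, 0], [0, 0, 0], -1]]'

```text
time: 17.35
position: [0.4553, -0.1499, -0.018]
tcp_rot: [[0.89, 0.456, 0.0], [0.456, -0.89, -0.0], [0.0, 0.0, -1.0]]
wrist_force: [-3.3, 1.9, 6.1]
opening: 0.685
grasp_force: 57.2
```

Contact again. I'll release, rise, and move out of the way toward the bar.

Emit:
step_arm --targets '[[[0, 0, 0], [0, 0, 0], 0.6], [[0, 0, 0], [0, 0, 0], 0.8], [[0, 0, 0], [0, 0, 0], 1], [[0, 0, 0], [0, 0, 0], 1], [[0, 0, -15], [0, 0, 0], 1], [[0, 0, -30], [0, 0, 0], 1], [[0, 0, -30], [0, 0, 0], 1], [[0, 0, 0], [0, 0, 0], 1]]'

```text
time: 18.35
position: [0.4572, -0.1506, 0.0599]
tcp_rot: [[0.89, 0.456, 0.006], [0.456, -0.89, -0.003], [0.004, 0.005, -1.0]]
wrist_force: [-0.3, -0.2, 0.4]
opening: 1.001
grasp_force: 0.0
```

```bash
python3 g.py 483 -367 -35 29
```

```text
shift [-76.1 203.8  95.6] turn [ 0.3  -0.25 -1.88] t 18.35
```

Emit:
step_arm --targets '[[[-19, 51, 0], [0, 0, 0], 1], [[-19, 51, 0], [0, 0, 0], 1], [[-19, 51, 0], [0, 0, 0], 1], [[-18, 50.5, 0], [0, 0, 0], 1], [[0, 0, 15], [0, 0, -1.9], 1], [[0, 0, 15], [0, 0, 0], 1], [[0, 0, 0], [0, 0, 0], 1], [[0, 0, 0], [0, 0, 0], 1]]'

```text
time: 19.35
position: [0.4814, -0.364, 0.0261]
tcp_rot: [[0.874, 0.486, 0.0], [0.486, -0.874, -0.0], [0.0, 0.0, -1.0]]
wrist_force: [0.6, -0.1, -0.4]
opening: 1.005
grasp_force: 0.0
```

```bash
python3 g.py 483 -367 -35 29; python3 - <<'E'
from h import *
im,d,m=snap("top");P=cloud(d,m);z=P[...,2]
for n,c in (("L",(457,125)),("S",(456,-147))):
  near=(np.hypot(P[...,0]*1e3-c[0],P[...,1]*1e3-c[1])<110)
  for nm,lo,hi,h in (("board",.03,.05,.036),("booklet",.01,.05,.016)):
    q=near&(z>lo)&(z<hi)&(d>0)
    if nm=="board": q&=(im[...,0].astype(int)-im[...,2]>35)
    r=cv2.minAreaRect((ray(m,np.argwhere(q)[:,::-1],h)[:,:2]*1e3).astype(np.float32)); print(n,nm,np.round(r[0],1),np.round(r[1]),round(r[2],1))
im,d,m=snap("wrist","w5.png");P=cloud(d,m)
q=(P[...,2]>.026)&(P[...,2]<.042)&(np.arange(420)[:,None]<330)&(np.abs(P[...,0]-.483)<.06)&(np.abs(P[...,1]+.367)<.06)
mk=cv2.morphologyEx(q.astype(np.uint8),cv2.MORPH_OPEN,np.ones((5,5)))
n,l,st,_=cv2.connectedComponentsWithStats(mk);i=1+st[1:,4].argmax()
r=cv2.minAreaRect((ray(m,np.argwhere(l==i)[:,::-1],.032)[:,:2]*1e3).astype(np.float32));print("bar wrist",r)
E
```

```text
shift [-0.1  3.3 61.1] turn [ 0.01 -0.01  0.08] t 19.35
L board [458.7 125.3] [145.  57.] 10.3
L booklet [454.1 146.4] [172. 131.] 16.7
S board [ 455.1 -147.6] [60. 58.] 25.6
S booklet [ 460.1 -150.3] [124. 122.] 49.0
bar wrist ((484.1128845214844, -370.18035888671875), (88.8609619140625, 35.39759826660156), 29.302143096923828)
```

View pics/w5.png

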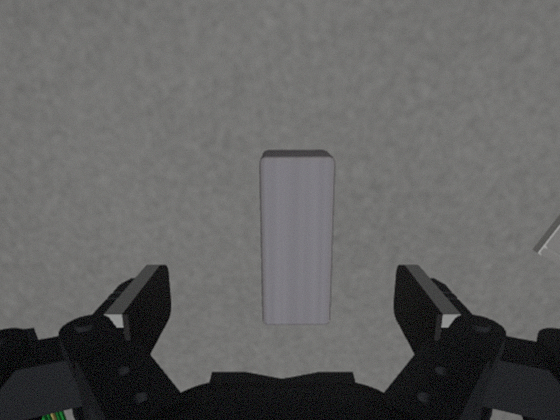

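The wrist view shows the bar at px (297,238), aligned with the tool and about 6 mm to the right of the pads' middle. From above, both boards sit within about 2 mm of their booklets' centres. I'll go down and grip.

Emit:
step_arm --targets '[[[-0.5, 6.5, 20], [0, 0, 0], 1], [[0, 0, 20], [0, 0, 0], 1], [[0, 0, 12], [0, 0, 0], 1], [[0, 0, 8], [0, 0, 0], 1], [[0, 0, 0], [0, 0, 0], 0.3], [[0, 0, 0], [0, 0, 0], 0], [[0, 0, 0], [0, 0, 0], -0.3], [[0, 0, 0], [0, 0, 0], -1]]' --grip_force 80

```text
time: 20.45
position: [0.4845, -0.3715, -0.033]
tcp_rot: [[0.874, 0.485, 0.002], [0.485, -0.874, -0.001], [0.001, 0.002, -1.0]]
wrist_force: [-0.1, 0.6, 3.8]
opening: 0.411
grasp_force: 83.3
```

Emit:
step_arm --targets '[[[0, 0, 0], [0, 0, 0], -1], [[0, 0, 0], [0, 0, 0], -1], [[0, 0, 0], [0, 0, 0], -1]]'

```text
time: 20.82
position: [0.4845, -0.3714, -0.033]
tcp_rot: [[0.874, 0.485, 0.001], [0.485, -0.874, -0.001], [0.001, 0.002, -1.0]]
wrist_force: [-0.7, 1.1, 5.6]
opening: 0.407
grasp_force: 83.3
```

Emit:
step_arm --targets '[[[0, 0, -5], [0, 0, 0], -1], [[0, 0, -15], [0, 0, 0], -1], [[0, 0, -30], [0, 0, 0], -1], [[0, 0, -35], [0, 0, 0], -1], [[0, 0, -25], [0, 0, 0], -1], [[0, 0, 0], [0, 0, 0], -1]]'

```text
time: 21.58
position: [0.485, -0.372, 0.0787]
tcp_rot: [[0.874, 0.485, 0.004], [0.485, -0.874, -0.003], [0.002, 0.005, -1.0]]
wrist_force: [0.9, -0.1, -7.4]
opening: 0.406
grasp_force: 82.3
```

```bash
python3 g.py 458 123 76 10.3
```

```text
shift [ 216.5 -446.     1.1] turn [ 0.25 -0.14 18.72] t 21.575
```

Emit:
step_arm --targets '[[[8, -18, 0], [0, 0, 0], -1], [[20, -41, 0], [0, 0, 0], -1], [[20, -41, 0], [0, 0, 0], -1], [[20, -41, 0], [0, 0, 0], -1], [[20, -41, 0], [0, 0, 0], -1], [[20, -41, 0], [0, 0, 0], -1], [[20, -41, 0], [0, 0, 0], -1], [[20, -41, 0], [0, 0, 0], -1]]'

```text
time: 22.58
position: [0.464, -0.031, 0.0738]
tcp_rot: [[0.875, 0.485, -0.003], [0.485, -0.875, 0.0], [-0.002, -0.002, -1.0]]
wrist_force: [1.3, -0.3, -6.7]
opening: 0.408
grasp_force: 82.2
```

Emit:
step_arm --targets '[[[20, -41, 0], [0, 0, 0], -1], [[20, -41, 0], [0, 0, 0], -1], [[20, -41, 0], [0, 0, 0], -1], [[8.5, -18, 0], [0, 0, 0], -1], [[0, 0, 15], [0, 0, 6.2], -1], [[0, 0, 20], [0, 0, 6.2], -1], [[0, 0, 15], [0, 0, 6.3], -1], [[0, 0, 0], [0, 0, 0], -1]]'

```text
time: 23.58
position: [0.4545, 0.1236, 0.0225]
tcp_rot: [[0.984, 0.18, -0.006], [0.18, -0.984, -0.001], [-0.006, 0.0, -1.0]]
wrist_force: [0.3, -0.6, -6.8]
opening: 0.412
grasp_force: 82.3
```

```bash
python3 g.py 458 123 3 10.3; python3 - <<'E'
from h import *
snap("wrist","w6.png")
E
```

```text
shift [ 3.4  1.2 19.5] turn [0.01 0.35 0.08] t 23.575
```

View pics/w6.png

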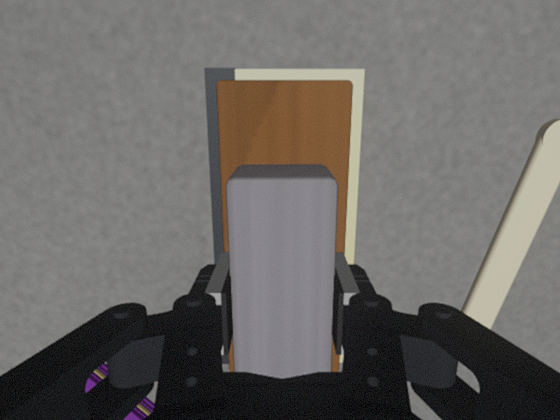

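The wrist view shows the long board centred on the booklet (far edge at px 217–353, booklet 206–364), with the bar above it (far top edge 229–337 at row 177).

```bash
cat > rl.py <<'E'
from h import *
def rel(pts):
    m=optics.camera_model("wrist");s=ctrl.get_state();R=np.array(s["tcp_rot"]);p=np.array(s["position"])
    for n,uv,z in pts: print(n,((ray(m,uv,z)[0]-p)@R*1e3).round(1))
E
python3 -c "
from rl import *
rel([('bdL',(218,81),.036),('bdR',(352,81),.036),('barL',(229,177),.0875),('barR',(337,177),.0875),('bkL',(206,69),.016),('bkR',(364,69),.016)])"; python3 g.py 458 123 3 10.3
```

```text
bdL [ 75.7 -27.5 -12.2]
bdR [ 75.7  29.3 -12.2]
barL [ 44.  -16.9 -63.6]
barR [ 44.   16.9 -63.6]
bkL [ 82.2 -36.2   7.8]
bkR [82.2 38.2  7.8]
shift [ 2.3  1.1 21. ] turn [0.01 0.2  0.15] t 23.625
```

Emit:
step_arm --targets '[[[1, 1, 6], [0, 0, 0], -1], [[0, 0, 6], [0, 0, 0], -1], [[0, 0, 3], [0, 0, 0], -1], [[0, 0, 0], [0, 0, 0], -1], [[0, 0, 0], [0, 0, 0], -1]]'

```text
time: 24.25
position: [0.4582, 0.1232, 0.011]
tcp_rot: [[0.984, 0.179, 0.0], [0.179, -0.984, 0.0], [0.0, -0.0, -1.0]]
wrist_force: [0.9, -0.2, -6.9]
opening: 0.401
grasp_force: 82.4
```

```bash
python3 g.py 457.5 122.5 3 10.3
```

```text
shift [-0.8  0.6  8. ] turn [-0.   -0.02  0.02] t 24.25
```

Emit:
step_arm --targets '[[[0, 0, 4], [0, 0, 0], -1], [[0, 0, 2], [0, 0, 0], -1], [[0, 0, 1], [0, 0, 0], -1], [[0, 0, 0], [0, 0, 0], -1]]'

```text
time: 24.75
position: [0.458, 0.1232, 0.0037]
tcp_rot: [[0.984, 0.179, -0.0], [0.179, -0.984, -0.0], [-0.0, -0.0, -1.0]]
wrist_force: [-0.2, 0.1, -6.1]
opening: 0.406
grasp_force: 82.4
```

Emit:
step_arm --targets '[[[0, 0, 1], [0, 0, 0], -1], [[0, 0, 0], [0, 0, 0], -1]]'

```text
time: 25.0
position: [0.4582, 0.1232, 0.003]
tcp_rot: [[0.984, 0.179, 0.001], [0.179, -0.984, 0.0], [0.001, -0.0, -1.0]]
wrist_force: [0.5, -0.6, -4.7]
opening: 0.408
grasp_force: 82.5
```

Emit:
step_arm --targets '[[[0, 0, 0.8], [0, 0, 0], -1], [[0, 0, 0], [0, 0, 0], -1]]'

```text
time: 25.25
position: [0.4582, 0.1232, 0.003]
tcp_rot: [[0.984, 0.179, 0.001], [0.179, -0.984, 0.0], [0.001, 0.0, -1.0]]
wrist_force: [-4.8, -0.2, 2.7]
opening: 0.405
grasp_force: 83.6
```

The bar is down, so I'll release it and go for the round weight.

Emit:
step_arm --targets '[[[0, 0, 0], [0, 0, 0], 0], [[0, 0, 0], [0, 0, 0], 0.4], [[0, 0, 0], [0, 0, 0], 1], [[0, 0, 0], [0, 0, 0], 1], [[0, 0, -15], [0, 0, 0], 1], [[0, 0, -30], [0, 0, 0], 1], [[0, 0, -35], [0, 0, 0], 1], [[0, 0, 0], [0, 0, 0], 1]]'

```text
time: 26.25
position: [0.4603, 0.1236, 0.0868]
tcp_rot: [[0.984, 0.179, 0.007], [0.179, -0.984, 0.001], [0.008, -0.0, -1.0]]
wrist_force: [-0.6, -0.2, 0.4]
opening: 1.003
grasp_force: 0.0
```

```bash
python3 g.py 500 346 -35 10.3
```

```text
shift [  77.9 -211.7  122.4] turn [-0.   -0.44  0.02] t 26.25
```

Emit:
step_arm --targets '[[[20, -53, 0], [0, 0, 0], 1], [[20, -53, 0], [0, 0, 0], 1], [[20, -53, 0], [0, 0, 0], 1], [[19, -52, 0], [0, 0, 0], 1], [[0, 0, 20], [0, 0, 0], 1], [[0, 0, 15], [0, 0, 0], 1], [[0, 0, 0], [0, 0, 0], 1], [[0, 0, 0], [0, 0, 0], 1]]'

```text
time: 27.25
position: [0.4983, 0.3439, 0.0476]
tcp_rot: [[0.984, 0.178, 0.001], [0.178, -0.984, 0.0], [0.001, -0.0, -1.0]]
wrist_force: [0.4, 0.3, -0.6]
opening: 1.001
grasp_force: 0.0
```

```bash
python3 g.py 500 346 -35 10.3; python3 - <<'E'
from h import *
im,d,m=snap("wrist","w7.png");P=cloud(d,m);s=ctrl.get_state()
near=(np.hypot(P[...,0]-.5,P[...,1]-.346)<.04)&(d>0)
for lo,hi,h in ((.024,.036,.03),(.046,.058,.052)):
    q=(near&(P[...,2]>lo)&(P[...,2]<hi)).astype(np.uint8); q=cv2.morphologyEx(q,cv2.MORPH_OPEN,np.ones((3,3)))
    X=(ray(m,np.argwhere(q)[:,::-1],h)[:,:2]*1e3).astype(np.float32); print(len(X),cv2.minEnclosingCircle(X))
E
```

```text
shift [ 2.  -1.7 82.6] turn [-0.01 -0.04 -0.07] t 27.25
3396 ((501.5959777832031, 345.968505859375), 24.016809463500977)
2021 ((501.80291748046875, 345.6568908691406), 13.328906059265137)
```

View pics/w7.png

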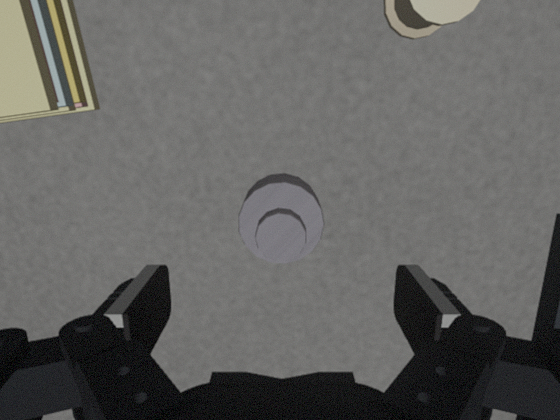

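The wrist view shows the round weight at px (281,222), between the pads and clear of everything else. I'll grip it by the disc.

Emit:
step_arm --targets '[[[3.5, -1.5, 25], [0, 0, 0], 1], [[0, 0, 25], [0, 0, 0], 1], [[0, 0, 20], [0, 0, 0], 1], [[0, 0, 12], [0, 0, 0], 1], [[0, 0, 0], [0, 0, 0], 0.5], [[0, 0, 0], [0, 0, 0], 0.3], [[0, 0, 0], [0, 0, 0], 0], [[0, 0, 0], [0, 0, 0], -1]]'

```text
time: 28.3
position: [0.5023, 0.3472, -0.033]
tcp_rot: [[0.984, 0.179, 0.003], [0.179, -0.984, 0.001], [0.003, -0.0, -1.0]]
wrist_force: [-0.6, -2.8, 5.3]
opening: 0.542
grasp_force: 83.3
```

Emit:
step_arm --targets '[[[0, 0, 0], [0, 0, 0], -1], [[0, 0, 0], [0, 0, 0], -1], [[0, 0, 0], [0, 0, 0], -1]]'

```text
time: 28.68
position: [0.5023, 0.3472, -0.033]
tcp_rot: [[0.984, 0.179, 0.003], [0.179, -0.984, 0.001], [0.003, -0.0, -1.0]]
wrist_force: [-0.7, -2.9, 6.2]
opening: 0.539
grasp_force: 83.3
```

Emit:
step_arm --targets '[[[0, 0, -5], [0, 0, 0], -1], [[0, 0, -15], [0, 0, 0], -1], [[0, 0, -30], [0, 0, 0], -1], [[0, 0, -40], [0, 0, 0], -1], [[0, 0, -30], [0, 0, 0], -1], [[0, 0, 0], [0, 0, 0], -1]]'

```text
time: 29.42
position: [0.5027, 0.3482, 0.0889]
tcp_rot: [[0.984, 0.179, 0.006], [0.179, -0.984, 0.004], [0.006, -0.003, -1.0]]
wrist_force: [-0.4, 0.8, -4.7]
opening: 0.539
grasp_force: 82.7
```

```bash
python3 g.py 455.3 -149.8 86 10.3
```

```text
shift [-135.9  481.5    0.8] turn [-0.15 -0.36  0.03] t 29.425
```

Emit:
step_arm --targets '[[[-7.5, 25, 0], [0, 0, 0], -1], [[-12, 43, 0], [0, 0, 0], -1], [[-12, 43, 0], [0, 0, 0], -1], [[-12, 43, 0], [0, 0, 0], -1], [[-12, 43, 0], [0, 0, 0], -1], [[-12, 43, 0], [0, 0, 0], -1], [[-12, 43, 0], [0, 0, 0], -1], [[-12, 43, 0], [0, 0, 0], -1]]'

```text
time: 30.42
position: [0.4682, 0.0087, 0.0829]
tcp_rot: [[0.984, 0.179, -0.003], [0.179, -0.984, 0.0], [-0.003, -0.001, -1.0]]
wrist_force: [1.9, -1.2, -4.1]
opening: 0.537
grasp_force: 83.0
```

Emit:
step_arm --targets '[[[-12, 43, 0], [0, 0, 0], -1], [[-12, 43, 0], [0, 0, 0], -1], [[-12, 43, 0], [0, 0, 0], -1], [[-7.5, 25, 0], [0, 0, 0], -1], [[0, 0, 20], [0, 0, 0], -1], [[0, 0, 20], [0, 0, 0], -1], [[0, 0, 15], [0, 0, 0], -1], [[0, 0, 0], [0, 0, 0], -1]]'

```text
time: 31.42
position: [0.4529, -0.148, 0.0274]
tcp_rot: [[0.984, 0.18, -0.004], [0.18, -0.984, 0.002], [-0.004, -0.002, -1.0]]
wrist_force: [-0.8, 0.6, -3.8]
opening: 0.538
grasp_force: 83.2
```

Emit:
step_arm --targets '[[[0, 0, 0], [0, 0, 0], -1]]'

```text
time: 31.55
position: [0.4547, -0.1491, 0.0304]
tcp_rot: [[0.984, 0.18, 0.001], [0.18, -0.984, -0.0], [0.001, 0.0, -1.0]]
wrist_force: [0.1, 0.9, -4.9]
opening: 0.537
grasp_force: 83.2
```

```bash
python3 g.py 455.3 -149.8 3 10.3; python3 - <<'E'
from h import *
snap("wrist","w8.png")
E
```

```text
shift [ 0.4  0.8 27.4] turn [ 0.02 -0.04  0.06] t 31.55
```

View pics/w8.png

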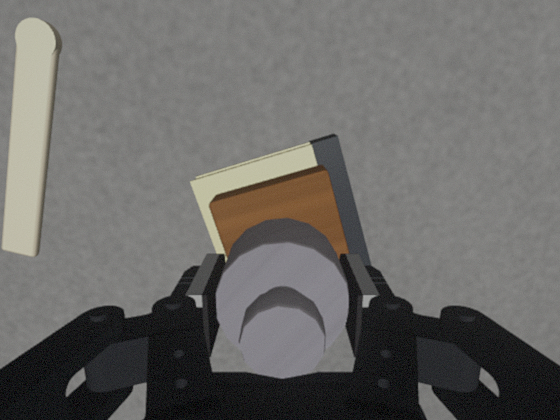

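The wrist view shows the square board lying squarely on its booklet (far top corners at px (210,205) and (329,168)), with the round weight above it.

```bash
python3 -c "
from rl import *
rel([('bdL',(210,205),.036),('bdR',(329,169),.036)])
m=optics.camera_model('wrist');a,b=ray(m,[(210,205),(329,169)],.036)[:,:2]*1e3
u=(b-a)/np.linalg.norm(b-a);n=np.array([u[1],-u[0]]);print(np.linalg.norm(b-a),(a+b)/2+30*n)"
```

```text
bdL [ 19.5 -35.1  -5.1]
bdR [36.9 21.7 -5. ]
59.357166820693074 [ 454.87996198 -151.46344756]
```

Emit:
step_arm --targets '[[[0, 1.5, 8], [0, 0, 0], -1], [[0, 0, 8], [0, 0, 0], -1], [[0, 0, 5], [0, 0, 0], -1], [[0, 0, 2], [0, 0, 0], -1], [[0, 0, 0], [0, 0, 0], -1], [[0, 0, 0], [0, 0, 0], -1]]'

```text
time: 32.35
position: [0.4548, -0.1509, 0.0073]
tcp_rot: [[0.984, 0.179, 0.001], [0.179, -0.984, -0.0], [0.0, 0.0, -1.0]]
wrist_force: [0.7, 0.1, -5.0]
opening: 0.535
grasp_force: 83.2
```

Emit:
step_arm --targets '[[[0, 0, 1.5], [0, 0, 0], -1], [[0, 0, 1], [0, 0, 0], -1], [[0, 0, 0], [0, 0, 0], -1]]'

```text
time: 32.72
position: [0.4545, -0.1508, 0.0043]
tcp_rot: [[0.984, 0.179, -0.0], [0.179, -0.984, 0.0], [-0.0, -0.0, -1.0]]
wrist_force: [-0.6, -0.3, -4.8]
opening: 0.535
grasp_force: 83.2
```

Emit:
step_arm --targets '[[[0, 0, 1], [0, 0, 0], -1], [[0, 0, 0], [0, 0, 0], -1]]'

```text
time: 32.98
position: [0.4545, -0.1508, 0.0034]
tcp_rot: [[0.984, 0.179, -0.0], [0.179, -0.984, 0.0], [-0.0, -0.0, -1.0]]
wrist_force: [0.5, 0.3, -5.3]
opening: 0.54
grasp_force: 83.2
```

Emit:
step_arm --targets '[[[0, 0, 0.8], [0, 0, 0], -1], [[0, 0, 0], [0, 0, 0], -1]]'

```text
time: 33.22
position: [0.4546, -0.1509, 0.0031]
tcp_rot: [[0.984, 0.179, 0.0], [0.179, -0.984, -0.0], [0.0, 0.0, -1.0]]
wrist_force: [-2.2, 0.5, -1.9]
opening: 0.539
grasp_force: 83.8
```

Contact. I'll release, rise, and back away to the right for the last look.

Emit:
step_arm --targets '[[[0, 0, 0.5], [0, 0, 0], -1], [[0, 0, 0], [0, 0, 0], 0.3], [[0, 0, 0], [0, 0, 0], 0.6], [[0, 0, 0], [0, 0, 0], 1], [[0, 0, 0], [0, 0, 0], 1], [[0, 0, -20], [0, 0, 0], 1], [[0, 0, -40], [0, 0, 0], 1], [[0, 0, -40], [0, 0, 0], 1]]'

```text
time: 34.22
position: [0.4543, -0.1508, 0.103]
tcp_rot: [[0.984, 0.179, -0.001], [0.179, -0.984, 0.0], [-0.001, -0.0, -1.0]]
wrist_force: [0.1, 0.4, 0.2]
opening: 1.0
grasp_force: 0.0
```

Emit:
step_arm --targets '[[[0, 55, 0], [0, 0, 0], 1], [[0, 55, 0], [0, 0, 0], 1], [[0, 55, 0], [0, 0, 0], 1], [[0, 55, 0], [0, 0, 0], 1], [[0, 0, 0], [0, 0, 0], 1], [[0, 0, 0], [0, 0, 0], 1]]'

```text
time: 34.98
position: [0.4939, -0.367, 0.1018]
tcp_rot: [[0.984, 0.179, -0.0], [0.179, -0.984, 0.001], [-0.0, -0.001, -1.0]]
wrist_force: [-0.3, 0.2, 0.0]
opening: 0.998
grasp_force: 0.0
```

```bash
python3 - <<'E'
from h import *
im,d,m=snap("top"); a=im[110:260,200:400,::-1]; cv2.imwrite('pics/top9.png',cv2.resize(a,None,fx=4,fy=4,interpolation=cv2.INTER_CUBIC))
P=cloud(d,m);z=P[...,2]
for n,c,h in (("bar",(457,125),.068),("round",(456,-147),.088)):
  q=(np.hypot(P[...,0]*1e3-c[0],P[...,1]*1e3-c[1])<70)&(abs(z-h)<.009)&(d>0)
  print(n,cv2.minAreaRect((ray(m,np.argwhere(q)[:,::-1],h)[:,:2]*1e3).astype(np.float32)))
for n,c in (("L",(457,125)),("S",(456,-147))):
  q=(np.hypot(P[...,0]*1e3-c[0],P[...,1]*1e3-c[1])<95)&(z>.025)&(z<.046)&(im[...,0].astype(int)-im[...,2]>35)
  print(n,cv2.minAreaRect((ray(m,np.argwhere(q)[:,::-1],.036)[:,:2]*1e3).astype(np.float32)))
E
```

```text
bar ((457.5304870605469, 125.22186279296875), (89.38666534423828, 36.590511322021484), 10.929155349731445)
round ((452.7503356933594, -146.9031524658203), (24.20461654663086, 21.759584426879883), 89.27883911132812)
L ((458.71881103515625, 125.10633850097656), (144.50869750976562, 57.67942428588867), 10.256996154785156)
S ((455.12896728515625, -147.605224609375), (59.59892654418945, 57.555397033691406), 25.6007080078125)
```

View pics/top9.png

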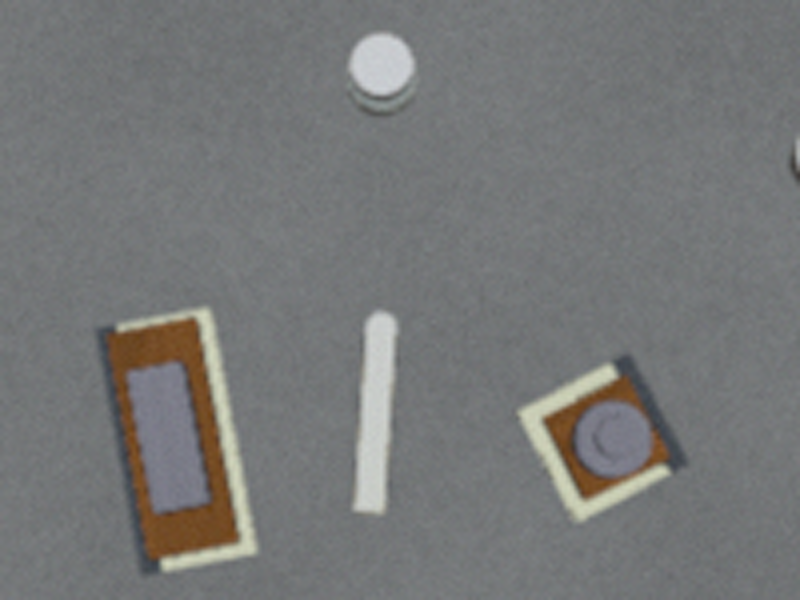

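The top view shows the long board with the bar at px (170,437) and the square board with the round weight at (613,440). All are centred and in line, and the bystanders are in place.

```bash
python3 -c "
from cell import ctrl
print(ctrl.finish_job())"
```

```text
the job is handed in; nothing more can be done
None
```

The job is handed in: by the last top view both boards and both weights sit within about 3 mm of centre and in line, though no verdict came back. Two things differed from the brief: the real fingertips sit about 42 mm short of the reported TCP, so my first grip closed above the long board without touching it, and the cream long booklet lay at about 10° yaw rather than near pi/2.

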